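# Vent the specimen coater through its lockout gate

## Task

The coating run is over, so vent the vacuum coater: raise the orange lockout collar on the selector lever, carry the lever from the green side across the gate to the red vent end, and let the collar drop fully home so that the lever is locked there. Do not force the lever against the gate with the collar down, leave the things standing around where they are, and take your hand off at the end.

Things in the scene. Friction and masses are not known exactly. Their poses are not given: they have to be found in the camera images.
- coater: White bench-top coater with a dark sloping front panel, 380 mm wide (y), 330 deep (-150 to +180 in x), deck 138 high; fixed, but its place and yaw vary. Origin: on the bench, mid-width; x points from the operator's (robot's) side to its back, z up. The glass chamber (184 mm across, up to 308 high) stands on the deck at x 82, y 75; the panel slopes 38 degrees, from z 39 at the front to 140.
- pivot (a point): Hinge centre of the selector lever, hidden 40 mm behind the panel. Axes: x = hinge axis, up the slope; y = left as seen from the robot; z = panel normal, 38 degrees from vertical, leaning to the robot's side. Panel face: z = 40 mm. Around the lever stand two quadrant cheeks at x -13 and +13 mm, 60 mm long in y: running edge 56 mm, yellow gate blocks and end stops 67 mm from the pivot.
- lever (a joint): Lever angle, rad; 0 = along pivot z, positive swings right as seen from the robot, to the red vent end. Direction in the pivot frame: (0, -sin q, cos q). Travel -0.36 to 0.36. Green side, -0.36 to 0.02: moves freely, collar down, stays where left (about 1.5 N at the collar); starts at -0.34 to -0.06. Collar down, the gate stops it at 0.02. From 0.25 on, the pin drops behind the gate and locks it.
- collar (a joint): Lift of the orange collar along the lever, m: 0 = fully down (home), 0.015 = fully up under the knob. A spring pushes it down (4 N when down, 7 N when up). Its cross pin (6 mm thick, 60 mm from the pivot when down) clears the gate blocks above 0.0105. Let go over the gate, the pin rides on the blocks (collar at 0.010); let go at the vent end, it springs home.
- collar_grip (a point): Middle of the orange collar's knurled grip flange, on the lever axis, 104 mm from the pivot when down: 40 mm in diameter, 16 mm tall along the lever. Axes: z along the lever, out towards the knob; x = hinge axis. Below the flange a 19 mm sleeve runs down to the cross pin. The gauge over it bars a gripper that comes straight down: come in along the lever, tilted.
- knob_top (a point): Top of the black knob at the lever's end, on its axis, 148 mm from the pivot; the knob is 30 mm in diameter, 20 mm tall, narrower than the collar, so open jaws pass it to reach the collar. From the middle of the collar's flange to the knob's top: 44 mm with the collar down, 29 mm with it up.
- gauge (a point): Centre of the upright white dial of the vacuum gauge, fixed to the coater on an elbow pipe, overhanging the top of the panel right behind the lever: 64 mm across, 32 mm deep behind this point, 246 mm above the bench. Axes as the coater's: -x is where the dial faces.
- slide_box: Blue slide storage box with a paper label, 85 x 102 x 35 mm, lying on the bench before the coater. Origin: centre of its underside. Bystander.
- tray: Green open tray, 200 x 120 x 28 mm, on the bench to the left of the coater. Origin: centre of its underside. Bystander.
- amber_bottle: Amber glass bottle, 48 mm across, 100 mm high, in the tray. Origin: centre of its underside. Bystander.
- oil_bottle: White oil bottle, 36 mm across, 75 mm high, in the tray. Origin: centre of its underside. Bystander.
- stub_box: Round black and clear box of specimen stubs, 72 mm across, 30 mm high, on the coater's deck beside the gauge's pipe. Origin: centre of its underside. Bystander.
- beaker: Glass beaker, 70 mm across, 95 mm high, to the right of the coater. Origin: centre of its underside. Bystander.
- tube_rack: White rack of capped sample tubes, 70 x 160 x 93 mm, to the right of the coater. Origin: centre of its underside. Bystander.
- dish: Two stacked culture dishes in one piece, 94 mm across, 34 mm high, on the bench before the coater. Origin: centre of the underside. Bystander.

How it is judged:
By the outcome, as a careful person would: the job done as asked, in the order asked, and still so for the second after the job is handed in, with the robot touching nothing.
It also fails if it takes over 38 s, if anything falls off the work surface, if the arm or the gripper's body presses on something with over 40 N, if the wrist force passes 120 N, or if a joint passes its speed limit or range.

## Robot

A 7-joint arm with a two-finger parallel gripper is mounted at the origin on the work surface. World frame = base frame: x ahead of the robot, y to its left, z up, the work surface at z = 0. Lengths are in m, angles in rad, forces in N, time in s.
With the tool pointing down it reaches from about 0.4 to 0.925 m from the base axis. Payload 5.6 kg.
Tool frame: the origin (TCP) lies midway between the tips of the shut fingers; the grasp point (between the pads) lies 19 mm behind it; y points along the fingers, z is the direction in which the jaws open and shut, and the axes are right-handed (so a half turn about y gives the same grasp; the last joint's range is limited). The gripper opens to 85 mm and grips with 20 to 120 N. Pads are 22 mm wide; open, the fingers measure 114 mm over their backs; the gripper's body (76 mm by 85 mm) begins 54 mm behind the grasp point. The pads swing forward as they close: fully open they stand 13 mm farther back than shut.
Start: joints at [-1.181, 0.468, -0.012, 1.603, 0.006, 1.071, -0.056], TCP at [0.273, 0.59, 0.231] pointing down, gripper open.
Joint ranges: [-2.53, 2.53], [-0.31, 2.02], [-1.57, 1.55], [0.28, 2.44], [-1.29, 4.43], [0.15, 1.84], [-2.92, 2.92]. Speed limits (rad/s): [2.57, 2.57, 3.14, 3.14, 3.14, 3.14, 3.14].

## Interface

Orientations are given as a unit quaternion [w, x, y, z].
In Python, from cell import env gives the robot as it stands.
- The arm moves only by the tool servo_tool, never from a script. Its argument "series" is a list that holds one entry, the list of rows, each a list of 7 numbers: the shift along the tool's x, y, z in units of 25 mm (1.0 is 25 mm), then the turn, a rotation vector about the tool's x, y, z in rad, then the finger opening in mm, from 0 to 85.4. In form: [[[dx, dy, dz, rx, ry, rz, grip], ...]]. A call has 1 to 5 rows; each row is the pose to reach, as a shift and turn from the pose measured when the call began, along the tool's axes at that moment; what a row does not reach only later rows make up. A row lasts 1/12 s, in which the tool goes at most 41.7 mm and 7.16 degrees, less where a joint would pass 70% of its speed; a pose out of reach is approached as far as the arm can. A call with a gripper value outside its range is refused whole. The fingers move at their own pace and stop on an object; the grip force is fixed at half the most. Time passes only in rows, so rows that repeat a pose let the fingers close. It gives the time, the measured TCP pose, the force and the opening at its end, in the units of the state.
- env.get_state(): the state, without advancing time (a new reading comes with each control period).
- env.get_image(name): name is "side" or "top"; returns a dict with "image" (384x512x3 uint8, red, green, blue), "z_map" (384x512 float32, m along the optical axis (not along the pixel's ray), 0 where there is no reading), "vertical_fov" (degrees; the focal length in pixels is half the picture's height over the tangent of half this angle, whatever the lens; pixels are square), "cx", "cy" (the principal point, pixels), "distortion" ([k1, k2, p1, p2, k3] as OpenCV has them; the pictures are not rectified), "pose" (4x4, takes a point from camera to world coordinates). Camera axes: x right, y up, looking along -z (the intrinsics and any distortion apply to the point x, -y, -z); pixel columns grow to the right and rows downward; lengths in m; the calibration is good to about 2 mm. A picture is of the moment at which its call begins.
- env.finish_job(): hands the job in, once; it reports no verdict.
The state is a dict: "time_s": time; "qpos": joint angles; "joint_vel": joint speeds; "joint_torque": joint torques, N m; "position": TCP position; "eef_rot": TCP orientation; "wrist_force": force on the tool from outside, world axes, zero at the start; "ft_torque": the same for the moment, N m; "finger_gap": finger opening in m.
Only numpy, scipy, OpenCV 4.12 (cv2) and the standard library are available. Lean on these libraries where they do the work, as an engineer would, in place of code of your own. Each camera call takes 0.05 s, during which the arm holds its last target. There are 200 camera calls.

## Working session

There is one attempt and no reset: what is moved stays moved. The work goes in short steps, Python scripts to look and compute and a tool call to move; the robot and the scene stay as the last step left them, time stands still between calls to the robot, and variables do not carry over. Pictures are saved under pics/ and viewed, about 8 in all and at most 12, crops included, and the job is handed in when it is done.

Besides the shell and the picture viewer there is one more tool, called after "Call:" as name(argument=value, ...) on one line, values as JSON. servo_tool: Moves the arm, as the interface text tells. Its arguments: {"type":"object","properties":{"series":{"type":"array","items":{"type":"array","items":{"type":"array","items":{"type":"number"}}}}},"required":["series"]}

```bash
mkdir -p pics; ls; cat > h.py <<'E'
import numpy as np, cv2
from cell import env
from scipy.spatial.transform import Rotation as R
def grab(n):
    d=env.get_image(n); im=d['image']; H,W=im.shape[:2]
    f=H/2/np.tan(np.radians(d['vertical_fov'])/2)
    K=np.array([[f,0,d['cx']],[0,f,d['cy']],[0,0,1.]])
    d['K']=K; d['D']=np.array(d['distortion'],float); d['pose']=np.array(d['pose']); return d
def ray(d,uv):
    p=cv2.undistortPoints(np.array(uv,float).reshape(-1,1,2),d['K'],d['D']).reshape(-1,2)
    c=np.c_[p[:,0],-p[:,1],-np.ones(len(p))]
    return d['pose'][:3,3], c@d['pose'][:3,:3].T   # point = o + depth*dir
def pts(d,mask):
    v,u=np.nonzero(mask&(d['z_map']>0)); o,r=ray(d,np.c_[u,v]); return o+r*d['z_map'][v,u][:,None]
def proj(d,P):
    c=(np.atleast_2d(P)-d['pose'][:3,3])@d['pose'][:3,:3]
    return cv2.projectPoints(c*[1,-1,-1],np.zeros(3),np.zeros(3),d['K'],d['D'])[0].reshape(-1,2)
E
python3 - <<'E'
from h import *
for n in('side','top'):
    d=grab(n); cv2.imwrite(f'pics/{n}0.png',d['image'][:,:,::-1]); np.savez(f'{n}0.npz',**{k:v for k,v in d.items()})
    print(n,d['pose'].round(3).tolist(),d['vertical_fov'],d['distortion'],(d['z_map']>0).mean())
s=env.get_state(); print(s['position'],s['eef_rot'],s['finger_gap'],s['time_s'])
E
```

```text
pics
side [[0.966, 0.17, -0.197, 0.332], [-0.259, 0.688, -0.678, -0.827], [0.02, 0.706, 0.708, 1.134], [0.0, 0.0, 0.0, 1.0]] 48.34655611100972 [-0.08982839  0.          0.          0.          0.        ] 0.9962107340494791
top [[-0.001, 0.986, -0.167, 0.384], [-1.0, -0.002, -0.005, 0.062], [-0.005, 0.167, 0.986, 1.356], [0.0, 0.0, 0.0, 1.0]] 42.71525672780861 [0.01819486 0.         0.         0.         0.        ] 0.9959360758463541
[0.2725027  0.5895695  0.23043538] [-0.69004595  0.69116817 -0.15193434  0.15178637] 0.0851775881797384 0.1
```

View pics/side0.png

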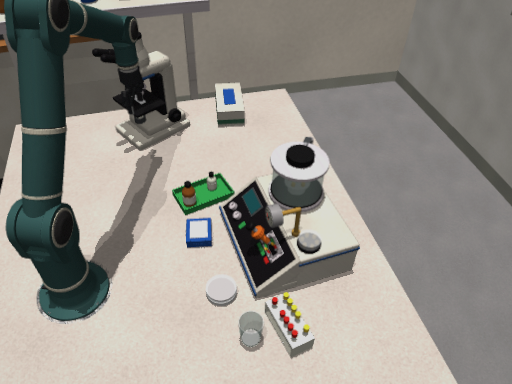

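View pics/top0.png

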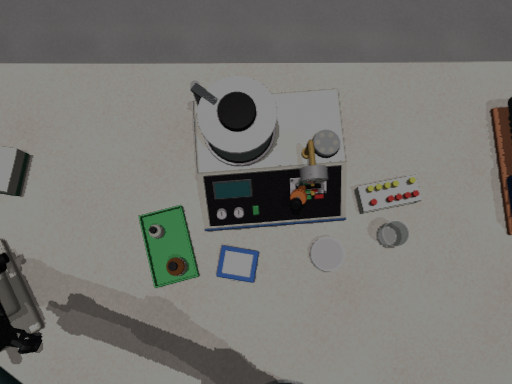

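Side view: the orange collar is at about (260,235) and the gauge at (275,214). Top view: the collar is at about (298,198), the gauge at (314,175), the panel spans (205..342, 165..228).

```bash
python3 - <<'E'
from h import *
L=[]
for n,(x0,y0,x1,y1) in (('side',(215,175,305,295)),('top',(270,145,350,235))):
    d=dict(np.load(f'{n}0.npz')); im=d['image']; h=cv2.cvtColor(im,cv2.COLOR_RGB2HSV).astype(int)
    box=np.zeros(im.shape[:2],bool)
    if n=='side': box[180:290,215:300]=1
    else: box[160:232,200:345]=1
    H,S,V=h[...,0],h[...,1],h[...,2]
    dark=box&(V<50); P=pts(d,dark); P=P[(P[:,2]>.04)&(P[:,2]<.15)]
    # robust plane
    for _ in range(6):
        c=P.mean(0); nn=np.linalg.svd(P-c,full_matrices=False)[2][2]; nn*=np.sign(nn[2]); r=(P-c)@nn; P=P[abs(r)<max(.003,1.5*r.std())]
    print(n,'plane',c.round(4),nn.round(4),len(P),'slope',np.degrees(np.arccos(nn[2])).round(2),'yaw',np.degrees(np.arctan2(-nn[1],-nn[0])).round(2))
    for nm,m in (('orange',(H>=5)&(H<=14)&(S>170)&(V>90)),('yellow',(H>=20)&(H<=32)&(S>140)&(V>90)),('green',(H>45)&(H<75)&(S>120)&(V>60)),('red',((H<4)|(H>176))&(S>150)&(V>80))):
        m=m&box; Q=pts(d,m)
        if len(Q): 
            v,u=np.nonzero(m); print(nm,len(Q),'uv',u.mean().round(1),v.mean().round(1),'med',np.median(Q,0).round(4),'min',Q.min(0).round(3),'max',Q.max(0).round(3),'dist',np.median((Q-c)@nn).round(4),((Q-c)@nn).max().round(4))
    L.append(cv2.resize(im[y0:y1,x0:x1],None,fx=500/(y1-y0),fy=500/(y1-y0),interpolation=cv2.INTER_CUBIC))
cv2.imwrite('pics/crop0.png',np.hstack(L)[:,:,::-1][:, :800])
E
```

```text
side plane [0.5822 0.0024 0.0864] [-0.6125 -0.0446  0.7892] 1926 slope 37.89 yaw 4.17
orange 152 uv 260.3 233.9 med [ 0.5833 -0.0424  0.1561] min [ 0.557 -0.071  0.096] max [0.618 0.042 0.172] dist 0.0619 0.0745
yellow 39 uv 284.4 232.5 med [ 0.6771 -0.06    0.1512] min [ 0.589 -0.074  0.089] max [0.726 0.033 0.256] dist 0.0172 0.0981
green 392 uv 230.8 203.6 med [0.5462 0.2995 0.0133] min [ 0.498 -0.068 -0.004] max [0.62  0.387 0.131] dist -0.041 0.0169
red 42 uv 267.2 256.9 med [ 0.5898 -0.0842  0.0885] min [ 0.582 -0.1    0.082] max [ 0.621 -0.063  0.13 ] dist 0.0029 0.0158
top plane [0.5827 0.0304 0.0878] [-0.6175 -0.0489  0.785 ] 3847 slope 38.28 yaw 4.52
orange 130 uv 299.2 194.8 med [ 0.579  -0.0352  0.1631] min [ 0.56  -0.073  0.112] max [ 0.596 -0.011  0.183] dist 0.0647 0.0866
yellow 16 uv 311.8 189.2 med [ 0.5932 -0.0692  0.1181] min [ 0.587 -0.072  0.112] max [ 0.636 -0.055  0.248] dist 0.0243 0.0967
green 73 uv 271.3 205.2 med [0.5574 0.0712 0.0763] min [ 0.542 -0.068  0.06 ] max [0.598 0.082 0.113] dist 0.0047 0.016
red 30 uv 318.5 195.4 med [ 0.5881 -0.0902  0.0862] min [ 0.585 -0.1    0.079] max [ 0.597 -0.079  0.111] dist 0.0016 0.015
```

View pics/crop0.png

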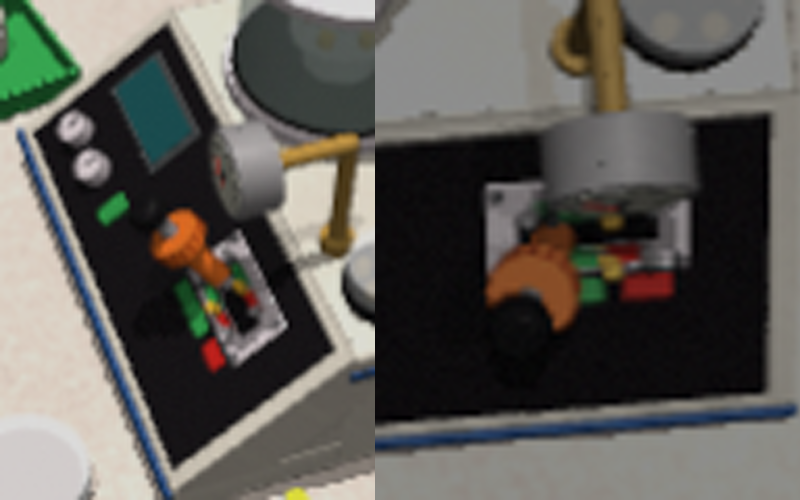

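```bash
python3 - <<'E'
from h import *
n=np.array([-.615,-.0465,.787]); n/=np.linalg.norm(n)
c=np.array([.5825,.016,.0871])  # panel pt
yw=np.radians(4.33); y=np.array([-np.sin(yw),np.cos(yw),0]); y-=n*(y@n); y/=np.linalg.norm(y); x=np.cross(y,n)
A=np.c_[x,y,n]; print(A.round(4).tolist())
np.savez('pan.npz',A=A,c=c)
mm=lambda a:(np.array(a)*1000).round(1)
for nm in('side','top'):
    d=dict(np.load(f'{nm}0.npz')); h=cv2.cvtColor(d['image'],cv2.COLOR_RGB2HSV).astype(int)
    v,u=np.mgrid[:384,:512]; o,r=ray(d,np.c_[u.ravel(),v.ravel()])
    Q=((o+r*d['z_map'].ravel()[:,None]-c)@A).reshape(384,512,3); H,S,V=h[...,0],h[...,1],h[...,2]
    near=(abs(Q[...,0])<.07)&(Q[...,1]<.02)&(Q[...,1]>-.13)
    pl=near&(abs(Q[...,2]-.003)<.009)&(S<60)&(V>90); q=Q[pl]
    print(nm,'plate',pl.sum(),mm(np.percentile(q,[1,5,50,95,99],axis=0)).tolist())
    og=near&(H>=4)&(H<=15)&(S>150)&(V>60)&(Q[...,2]>.045); q=Q[og]
    print('flange',og.sum(),'mean',mm(q.mean(0)),mm(q.min(0)),mm(q.max(0)))
    t=q[q[:,2]>0.05]; vv=np.linalg.svd(t-t.mean(0))
    kb=near&(V<60)&(Q[...,2]>.07); q=Q[kb]
    if len(q): print('knob',len(q),'mean',mm(q.mean(0)),mm(q.min(0)),mm(q.max(0)))
    for cn,m in (('green',(H>45)&(H<75)&(S>120)),('red',((H<4)|(H>176))&(S>150)),('yel',(H>=20)&(H<=32)&(S>140))):
        q=Q[near&m&(V>60)&(Q[...,2]<.035)]
        if len(q): print(cn,len(q),mm(q.min(0)),mm(np.median(q,0)),mm(q.max(0)))
    g=(np.abs(Q[...,0])<.15)&(Q[...,2]>.06)&(S<50)&(V>60)&(Q[...,1]<0)&(Q[...,1]>-.14)
    W=c+Q[g]@A.T; W=W[(W[:,2]>.2)&(W[:,2]<.285)]; 
    if len(W): print('gauge world',len(W),mm(W.min(0)),mm(W.mean(0)),mm(W.max(0)))
E
```

```text
[[0.7848, -0.0755, -0.6151], [0.0594, 0.9971, -0.0465], [0.6168, -0.0001, 0.7871]]
side plate 202 [[-69.8, -124.9, -2.9], [-68.8, -122.8, -1.8], [41.8, -100.1, 2.5], [58.1, -27.2, 7.7], [59.1, 7.8, 8.8]]
flange 114 mean [ 36.6 -53.5  63.8] [ 15.8 -68.7  45.1] [ 53.5 -26.6  85.5]
knob 74 mean [ 35.7 -40.9  96.4] [ 21.9 -51.8  85.4] [ 47.9 -23.  103. ]
green 65 [ -8.1 -83.9  -3.8] [  0.9 -65.3   2.8] [ 49.6 -34.6  17.1]
red 46 [ -10.8 -116.    -1.8] [   0.7 -100.     2.8] [ 50.6 -80.2  16.1]
yel 16 [  6.4 -90.6  -2.5] [ 30.8 -86.1  22.4] [ 51.3 -64.1  29.5]
gauge world 311 [595.2 -92.9 222.7] [611.4 -71.8 263.8] [647.5 -31.  280.8]
top plate 116 [[-69.7, -123.4, -2.8], [-69.0, -122.9, -1.7], [32.7, -42.8, 2.4], [55.2, -31.6, 6.0], [56.9, -14.1, 8.4]]
flange 144 mean [ 40.2 -48.   64.4] [ 15.7 -67.1  52.2] [ 55.3 -26.5  90.9]
knob 116 mean [ 35.9 -35.8  97.2] [ 20.6 -49.8  86. ] [ 48.1 -22.7 104.2]
green 22 [ -6.6 -84.   -3.1] [  1.6 -78.9   2. ] [ 22.4 -69.5  15.6]
red 53 [ -12.1 -118.6   -5.2] [  -2.2 -104.7    1.2] [ 23.6 -88.9  14.6]
yel 19 [ 16.4 -89.5  14.6] [ 22.1 -86.2  23.9] [ 47.7 -69.   28.1]
gauge world 362 [595.9 -88.2 235.6] [612.3 -57.9 272.4] [638.6 -28.6 281.9]
```

```bash
cat > plan.py <<'E'
from h import *
z=np.load('pan.npz'); A=z['A']; piv=z['c']+A@np.array([.035,-.079,-.040])
def target(q,r,sgn,tilt=0.,dx=0.):
    "TCP at distance r on the lever axis at angle q; tilt leans the tool to the robot about the swing axis"
    l=A@np.array([0,-np.sin(q),np.cos(q)]); s=A@np.array([0,np.cos(q),np.sin(q)])
    y=-l; zt=s*sgn; x=np.cross(y,zt)
    return piv+l*r+A[:,0]*dx, R.from_matrix(np.c_[x,y,zt])
def cur():
    s=env.get_state(); w=np.array(s['eef_rot']); return s,np.array(s['position']),R.from_quat(w[[1,2,3,0]])
def rel(p,Rt):
    s,p0,R0=cur(); return (R0.inv().apply(p-p0)/.025).round(3).tolist(),(R0.inv()*Rt).as_rotvec().round(3).tolist()
def where():
    s,p,R0=cur(); P=(p-piv)@A*1000; T=A.T@R0.as_matrix()
    print('t',s['time_s'],'TCP in pivot mm',P.round(1),'r',np.hypot(P[1],P[2]).round(1),'q',np.arctan2(-P[1],P[2]).round(3),'tool y',T[:,1].round(3),'z',T[:,2].round(3),'gap',s['finger_gap'].__round__(4),'F',np.array(s['wrist_force']).round(1),'q',np.array(s['qpos']).round(2))
E
python3 - <<'E'
from plan import *
print('pivot',piv); where()
for sg in(1,-1):
    p,Rt=target(-.31,.21,sg); print(sg,p.round(3),rel(p,Rt))
E
```

```text
pivot [ 0.6405341  -0.0588346   0.07720932]
t 0.1 TCP in pivot mm [-155.8  674.3  316.8] r 745.0 q -1.132 tool y [-0.617 -0.001 -0.787] z [ 0.382  0.874 -0.301] gap 0.0852 F [ 0.4  0.1 -0.5] q [-1.18  0.47 -0.01  1.6   0.01  1.07 -0.06]
1 [ 0.513 -0.004  0.235] ([18.686, -0.137, -17.532], [-0.122, -0.382, -0.718])
-1 [ 0.513 -0.004  0.235] ([18.686, -0.137, -17.532], [0.982, 2.582, -0.167])
```

Call:
servo_tool(series=[[[6.2, 0, -5.8, -0.04, -0.13, -0.24, 85], [6.2, 0, -5.8, -0.04, -0.13, -0.24, 85], [12, 0, -11.5, -0.08, -0.25, -0.5, 85], [12, 0, -11.5, -0.08, -0.25, -0.5, 85], [12, 0, -11.5, -0.08, -0.25, -0.5, 85]]])

```text
time_s: 0.52
position: [0.3476, 0.3959, 0.2302]
eef_rot: [-0.616, 0.748, 0.108, 0.223]
wrist_force: [-0.8, 0.0, -0.1]
finger_gap: 0.0847
```

```bash
python3 - <<'E'
from plan import *
where(); print(rel(*target(-.31,.21,1)))
E
```

```text
t 0.5167 TCP in pivot mm [-108.5  475.5  279.4] r 551.5 q -1.039 tool y [-0.21  -0.25  -0.945] z [ 0.129  0.951 -0.28 ] gap 0.0847 F [-0.8  0.  -0.1] q [-1.31  0.28  0.12  1.99  0.57  1.   -0.14]
([7.704, 6.206, -14.21], [-0.038, -0.126, -0.214])
```

Call:
servo_tool(series=[[[7.7, 6.2, -14.2, -0.04, -0.13, -0.21, 85], [7.7, 6.2, -14.2, -0.04, -0.13, -0.21, 85], [7.7, 6.2, -14.2, -0.04, -0.13, -0.21, 85], [7.7, 6.2, -14.2, -0.04, -0.13, -0.21, 85], [7.7, 6.2, -14.2, -0.04, -0.13, -0.21, 85]]])

```text
time_s: 0.93
position: [0.4276, 0.2019, 0.2322]
eef_rot: [-0.566, 0.757, 0.221, 0.239]
wrist_force: [1.8, -0.8, 1.5]
finger_gap: 0.0854
```

```bash
python3 - <<'E'
from plan import *
where(); print(rel(*target(-.31,.21,1)))
E
```

```text
t 0.9333 TCP in pivot mm [-56.  276.1 240.9] r 366.4 q -0.853 tool y [-0.004 -0.306 -0.952] z [-0.007  0.952 -0.306] gap 0.0854 F [ 1.8 -0.8  1.5] q [-1.21  0.1   0.26  2.33  1.    0.83 -0.15]
([2.206, 4.144, -7.589], [0.001, 0.007, -0.004])
```

Call:
servo_tool(series=[[[2.2, 4.1, -7.6, 0, 0, 0, 85], [2.2, 4.1, -7.6, 0, 0, 0, 85], [2.2, 4.1, -7.6, 0, 0, 0, 85], [2.2, 4.1, -7.6, 0, 0, 0, 85], [2.2, 4.1, -7.6, 0, 0, 0, 85]]])

```text
time_s: 1.35
position: [0.506, 0.0085, 0.2353]
eef_rot: [-0.566, 0.757, 0.221, 0.239]
wrist_force: [1.6, 0.4, -0.8]
finger_gap: 0.0849
```

```bash
python3 - <<'E'
from plan import *
where(); print(rel(*target(-.31,.21,1)),rel(*target(-.31,.082,1)))
L=[]
for n,(x0,y0,x1,y1) in (('side',(205,165,305,265)),('top',(260,145,350,245))):
    d=grab(n); np.savez(f'{n}1.npz',**d); L.append(cv2.resize(d['image'][y0:y1,x0:x1],None,fx=4.2,fy=4.2,interpolation=cv2.INTER_CUBIC))
cv2.imwrite('pics/c1.png',np.hstack(L)[:,:,::-1])
E
```

```text
t 1.35 TCP in pivot mm [ -4.1  77.3 204.1] r 218.2 q -0.362 tool y [-0.004 -0.305 -0.952] z [-0.007  0.952 -0.305] gap 0.0849 F [ 1.6  0.4 -0.8] q [-0.88  0.01  0.51  2.42  1.27  0.5   0.08]
([0.162, 0.316, -0.455], [0.0, 0.007, -0.004]) ([0.183, 5.436, -0.454], [0.0, 0.007, -0.004])
```

View pics/c1.png

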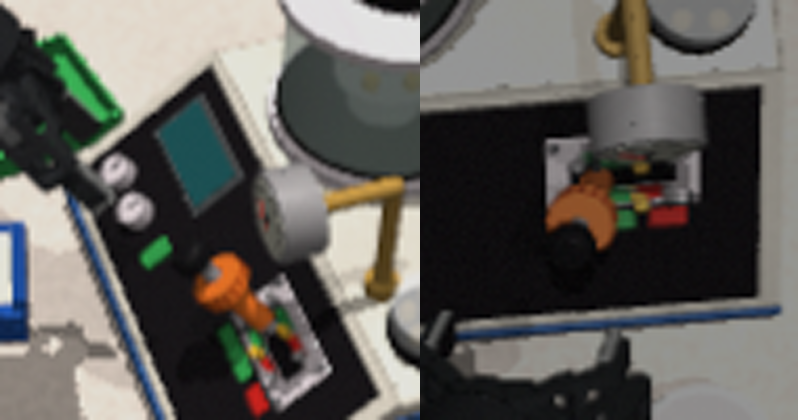

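The lever is unchanged. In the picture coordinates the knob is at about (250,226) in side and (296,204) in top, and the open jaws are below-left of it. I'll check my model by projecting it.

```bash
python3 - <<'E'
from plan import *
for n in('side','top'):
    d=dict(np.load(f'{n}1.npz')); im=d['image']; h=cv2.cvtColor(im,cv2.COLOR_RGB2HSV).astype(int)
    a=target(-.31,.148,1)[0]; b=target(-.31,.104,1)[0]
    u,v=proj(d,a)[0].astype(int)
    print(n,'knobtop',proj(d,a).round(1),'flange',proj(d,b).round(1))
    m=((h[...,0]>=4)&(h[...,0]<=15)&(h[...,1]>150)&(h[...,2]>60)); vv,uu=np.nonzero(m); k=(abs(uu-u)<25)&(abs(vv-v)<25); print('orange bbox',uu[k].min(),uu[k].max(),vv[k].min(),vv[k].max())
    v4,u4=np.mgrid[:384,:512]; o,r=ray(d,np.c_[u4.ravel(),v4.ravel()]); Q=((o+r*d['z_map'].ravel()[:,None]-piv)@target(-.31,0,1)[1].as_matrix()).reshape(384,512,3)*1000
    kb=(abs(Q[...,0])<30)&(abs(Q[...,2])<30)&(Q[...,1]<-142); print('knob top face (x,y,z tool frame about lever axis)',kb.sum(),Q[kb].mean(0).round(1),Q[kb].std(0).round(1))
    fl=m&(abs(Q[...,0])<35)&(abs(Q[...,2])<35)&(Q[...,1]<-98)&(Q[...,1]>-118); print('flange', Q[fl].min(0).round(1),Q[fl].max(0).round(1))
E
```

```text
side knobtop [[248.4 223.7]] flange [[257.9 232.1]]
orange bbox 251 269 225 243
knob top face (x,y,z tool frame about lever axis) 1769 [   2.9 -421.5  -17.9] [16.1 76.4  9.2]
flange [ -21.1 -113.9  -20.9] [ 18.  -98.   17.4]
top knobtop [[294.8 204.6]] flange [[298.3 195.7]]
orange bbox 290 314 185 203
knob top face (x,y,z tool frame about lever axis) 1724 [  16.3 -471.6  -10.1] [ 11.1 141.7  16.9]
flange [ -17.  -115.2  -19.1] [ 18.8 -98.9  20.4]
```

Call:
servo_tool(series=[[[0.17, 0.3, -0.45, 0, 0.007, -0.004, 85], [0.17, 1.2, -0.45, 0, 0.007, -0.004, 85], [0.17, 2.2, -0.45, 0, 0.007, -0.004, 85], [0.17, 3.2, -0.45, 0, 0.007, -0.004, 85], [0.17, 3.6, -0.45, 0, 0.007, -0.004, 85]]])

```text
time_s: 1.87
position: [0.5626, -0.0319, 0.1711]
eef_rot: [-0.564, 0.758, 0.216, 0.245]
wrist_force: [-0.3, 0.5, 0.1]
finger_gap: 0.0847
```

```bash
python3 - <<'E'
from plan import *
where(); print(rel(*target(-.31,.081,1)))
E
```

```text
t 1.8667 TCP in pivot mm [ -1.7  32.7 120.6] r 124.9 q -0.265 tool y [-0.005 -0.314 -0.949] z [ 0.007  0.949 -0.314] gap 0.0847 F [-0.3  0.5  0.1] q [-0.73  0.27  0.57  2.37  1.81  0.27 -0.43]
([0.074, 1.75, 0.243], [0.01, -0.007, -0.005])
```

Call:
servo_tool(series=[[[0.07, 0.7, 0.24, 0.01, -0.007, -0.005, 85], [0.07, 1.3, 0.24, 0.01, -0.007, -0.005, 85], [0.07, 1.75, 0.24, 0.01, -0.007, -0.005, 85], [0.07, 1.75, 0.24, 0.01, -0.007, -0.005, 85]]])

```text
time_s: 2.2
position: [0.5912, -0.0381, 0.136]
eef_rot: [-0.567, 0.756, 0.22, 0.241]
wrist_force: [0.7, -0.6, 0.0]
finger_gap: 0.0849
```

```bash
python3 - <<'E'
from plan import *
where(); print(rel(*target(-.31,.081,1)))
L=[]
for n,(x0,y0,x1,y1) in (('side',(205,165,305,265)),('top',(260,145,350,245))):
    d=grab(n); L.append(cv2.resize(d['image'][y0:y1,x0:x1],None,fx=4.2,fy=4.2,interpolation=cv2.INTER_CUBIC))
cv2.imwrite('pics/c2.png',np.hstack(L)[:,:,::-1])
E
```

```text
t 2.2 TCP in pivot mm [-1.2 24.3 75.7] r 79.5 q -0.311 tool y [-0.003 -0.306 -0.952] z [-0.001  0.952 -0.306] gap 0.0849 F [ 0.7 -0.6  0. ] q [-0.55  0.39  0.42  2.32  2.12  0.28 -0.73]
([0.047, -0.061, -0.004], [0.001, 0.001, -0.003])
```

View pics/c2.png

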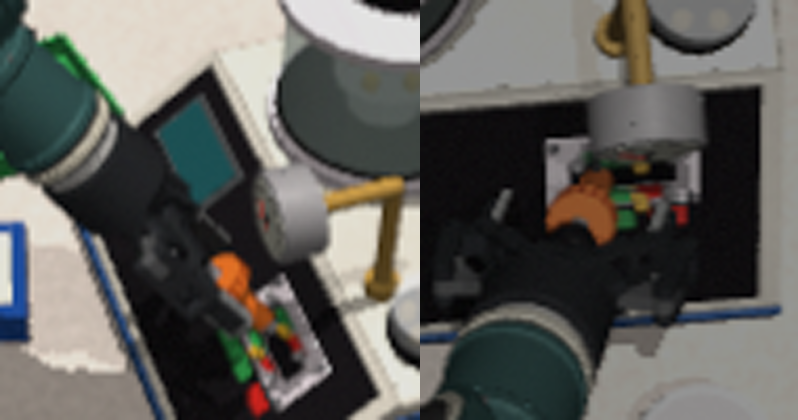

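The open jaws straddle the orange flange: in the top crop the pads are at x≈500 and x≈660 and the flange at x≈580, so it is centred. Closing now.

Call:
servo_tool(series=[[[0, 0, 0, 0, 0, 0, 25], [0, 0, 0, 0, 0, 0, 25], [0, 0, 0, 0, 0, 0, 25], [0, 0, 0, 0, 0, 0, 25], [0, 0, 0, 0, 0, 0, 25]]])

```text
time_s: 2.72
position: [0.5906, -0.0371, 0.1381]
eef_rot: [-0.567, 0.756, 0.221, 0.242]
wrist_force: [-5.0, 2.8, 7.2]
finger_gap: 0.0385
```

Call:
servo_tool(series=[[[0, 0, 0, 0, 0, 0, 25], [0, 0, 0, 0, 0, 0, 25], [0, 0, 0, 0, 0, 0, 25]]])

```text
time_s: 2.97
position: [0.5905, -0.037, 0.1382]
eef_rot: [-0.567, 0.755, 0.221, 0.242]
wrist_force: [-0.5, -0.0, 2.0]
finger_gap: 0.0382
```

```bash
python3 - <<'E'
from plan import *
where()
E
```

```text
t 2.9667 TCP in pivot mm [-0.3 25.5 77.8] r 81.9 q -0.317 tool y [-0.    -0.304 -0.953] z [ 0.     0.953 -0.304] gap 0.0382 F [-0.5 -0.   2. ] q [-0.56  0.38  0.42  2.33  2.12  0.28 -0.73]
```

Call:
servo_tool(series=[[[0, -0.15, 0, 0, 0, 0, 25], [0, -0.3, 0, 0, 0, 0, 25], [0, -0.45, 0, 0, 0, 0, 25], [0, -0.55, 0, 0, 0, 0, 25], [0, -0.55, 0, 0, 0, 0, 25]]])

```text
time_s: 3.38
position: [0.5819, -0.0334, 0.1488]
eef_rot: [-0.567, 0.755, 0.221, 0.242]
wrist_force: [4.0, -2.7, -5.8]
finger_gap: 0.0381
```

```bash
python3 - <<'E'
from plan import *
where()
d=grab('side'); a=d['image'][165:265,205:305]; d=grab('top'); b=d['image'][145:245,260:350]
cv2.imwrite('pics/c3.png',cv2.resize(np.hstack([a,b]),None,fx=4.2,fy=4.2,interpolation=cv2.INTER_CUBIC)[:,:,::-1])
E
```

```text
t 3.3833 TCP in pivot mm [-0.3 29.7 91.3] r 96.0 q -0.315 tool y [-0.    -0.304 -0.953] z [ 0.     0.953 -0.304] gap 0.0381 F [ 4.  -2.7 -5.8] q [-0.62  0.35  0.47  2.34  2.04  0.27 -0.66]
```

View pics/c3.png

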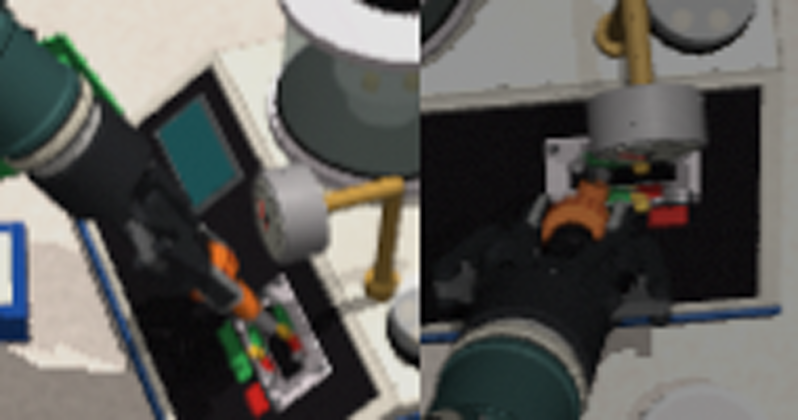

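Both pads hold the flange, and the knob sits against the raised collar. The spring load is about 7.5 N along the lever, so the collar is up. Next I swing part of the way, up to just before the gate.

Call:
servo_tool(series=[[[0, 0.01, -0.27, 0.07, 0, 0, 25], [0, 0.04, -0.54, 0.14, 0, 0, 25], [0, 0.08, -0.8, 0.21, 0, 0, 25], [0, 0.15, -1.06, 0.28, 0, 0, 25], [0, 0.15, -1.06, 0.28, 0, 0, 25]]])

```text
time_s: 3.9
position: [0.5855, -0.0484, 0.1441]
eef_rot: [-0.642, 0.696, 0.245, 0.211]
wrist_force: [18.1, 10.9, 4.8]
finger_gap: 0.0383
```

```bash
cat > ax.py <<'E'
from plan import *
where(); s,p,R0=cur(); print('F tool',R0.inv().apply(s['wrist_force']).round(1)); print(rel(*target(.34,.096,1)))
E
python3 ax.py
```

```text
t 3.9 TCP in pivot mm [-1.4 14.5 86. ] r 87.2 q -0.168 tool y [-0.011 -0.102 -0.995] z [-0.011  0.995 -0.102] gap 0.0383 F [18.1 10.9  4.8] q [ 0.13  0.32 -0.16  2.3   2.49  0.17 -0.84]
F tool [18.   6.7 10. ]
([0.033, 0.01, -1.872], [0.443, 0.008, -0.013])
```

```bash
python3 - <<'E'
from plan import *
print(rel(*target(-.12,.096,1)))
E
```

```text
([0.048, -0.359, -0.16], [-0.017, 0.011, -0.011])
```

Call:
servo_tool(series=[[[0.05, -0.36, -0.16, -0.02, 0.01, -0.01, 25], [0.05, -0.36, -0.16, -0.02, 0.01, -0.01, 25], [0.05, -0.36, -0.16, -0.02, 0.01, -0.01, 25]]])

```text
time_s: 4.15
position: [0.5806, -0.0519, 0.152]
eef_rot: [-0.636, 0.699, 0.242, 0.22]
wrist_force: [3.1, 0.8, -6.2]
finger_gap: 0.0384
```

```bash
python3 ax.py
```

```text
t 4.15 TCP in pivot mm [-0.5 11.5 95.4] r 96.1 q -0.119 tool y [-0.002 -0.121 -0.993] z [-0.     0.993 -0.121] gap 0.0384 F [ 3.1  0.8 -6.2] q [ 0.09  0.29 -0.12  2.32  2.45  0.18 -0.82]
F tool [-1.3  6.8  1.4]
([0.02, 0.406, -1.702], [0.461, -0.0, -0.002])
```

Call:
servo_tool(series=[[[0, 0, -0.12, 0.03, 0, 0, 25], [0, 0.01, -0.23, 0.06, 0, 0, 25], [0, 0.01, -0.35, 0.09, 0, 0, 25], [0, 0.02, -0.42, 0.11, 0, 0, 25], [0, 0.02, -0.42, 0.11, 0, 0, 25]]])

```text
time_s: 4.57
position: [0.5808, -0.0627, 0.1524]
eef_rot: [0.674, -0.662, -0.253, -0.206]
wrist_force: [3.9, 5.1, -6.4]
finger_gap: 0.0382
```

```bash
python3 ax.py
```

```text
t 4.5667 TCP in pivot mm [-0.7  0.7 96.1] r 96.1 q -0.007 tool y [-0.002 -0.009 -1.   ] z [ 0.003  1.    -0.009] gap 0.0382 F [ 3.9  5.1 -6.4] q [ 0.7   0.39 -0.68  2.27  2.29  0.15 -0.47]
F tool [-0.5  7.6  4.8]
([0.034, 0.236, -1.306], [0.349, -0.003, -0.002])
```

Call:
servo_tool(series=[[[0.02, 0, -0.12, 0.03, 0, 0, 25], [0.02, 0, -0.23, 0.06, 0, 0, 25], [0.02, 0.01, -0.35, 0.09, 0, 0, 25], [0.02, 0.02, -0.42, 0.11, 0, 0, 25], [0.02, 0.02, -0.42, 0.11, 0, 0, 25]]])

```text
time_s: 4.98
position: [0.5823, -0.0737, 0.1515]
eef_rot: [0.711, -0.623, -0.264, -0.193]
wrist_force: [2.9, 1.6, -4.0]
finger_gap: 0.0382
```

```bash
python3 ax.py
```

```text
t 4.9833 TCP in pivot mm [ -0.7 -10.4  95. ] r 95.6 q 0.109 tool y [-0.002  0.104 -0.995] z [0.005 0.995 0.104] gap 0.0382 F [ 2.9  1.6 -4. ] q [ 1.07  0.56 -1.01  2.22  1.74  0.15  0.26]
F tool [-0.1  5.1  0.9]
([0.035, 0.09, -0.878], [0.236, -0.006, -0.002])
```

Call:
servo_tool(series=[[[0.02, -0.04, -0.12, 0.03, 0, 0, 25], [0.02, -0.04, -0.23, 0.06, 0, 0, 25], [0.02, -0.03, -0.35, 0.09, 0, 0, 25], [0.02, -0.02, -0.46, 0.12, 0, 0, 25], [0.02, -0.02, -0.46, 0.12, 0, 0, 25]]])

```text
time_s: 5.4
position: [0.5848, -0.0854, 0.1495]
eef_rot: [0.749, -0.577, -0.273, -0.178]
wrist_force: [4.6, 1.8, -4.3]
finger_gap: 0.0382
```

```bash
python3 ax.py
```

```text
t 5.4 TCP in pivot mm [ -0.7 -22.3  92.5] r 95.1 q 0.237 tool y [-0.001  0.228 -0.974] z [0.011 0.974 0.228] gap 0.0382 F [ 4.6  1.8 -4.3] q [ 1.29  0.79 -1.23  2.17  1.25  0.25  0.94]
F tool [1.  6.5 0. ]
([0.033, -0.012, -0.395], [0.11, -0.011, 0.0])
```

Call:
servo_tool(series=[[[0.02, 0, -0.12, 0.03, -0.005, 0, 25], [0.02, 0, -0.23, 0.06, -0.01, 0, 25], [0.03, 0, -0.34, 0.09, -0.01, 0, 25], [0.03, 0, -0.38, 0.1, -0.01, 0, 25], [0.03, 0, -0.38, 0.1, -0.01, 0, 25]]])

```text
time_s: 5.82
position: [0.5878, -0.0941, 0.1466]
eef_rot: [0.777, -0.538, -0.285, -0.161]
wrist_force: [5.0, 1.8, -2.9]
finger_gap: 0.0381
```

```bash
python3 ax.py; python3 - <<'E'
from plan import *
print('to home',rel(*target(.33,.0815,1)))
d=grab('side'); a=d['image'][165:285,205:305]; d=grab('top'); b=d['image'][145:265,260:350]
cv2.imwrite('pics/c4.png',cv2.resize(np.hstack([a,b]),None,fx=4.2,fy=4.2,interpolation=cv2.INTER_CUBIC)[:,:,::-1])
E
```

```text
t 5.8167 TCP in pivot mm [ -0.7 -31.2  88.7] r 94.0 q 0.338 tool y [-0.001  0.325 -0.946] z [0.003 0.946 0.325] gap 0.0381 F [ 5.   1.8 -2.9] q [ 1.38  1.01 -1.36  2.11  1.13  0.4   1.21]
F tool [ 2.2  5.6 -0.4]
([0.028, -0.08, -0.007], [0.009, -0.003, -0.001])
to home ([0.029, 0.5, 0.03], [-0.001, -0.003, -0.001])
```

View pics/c4.png

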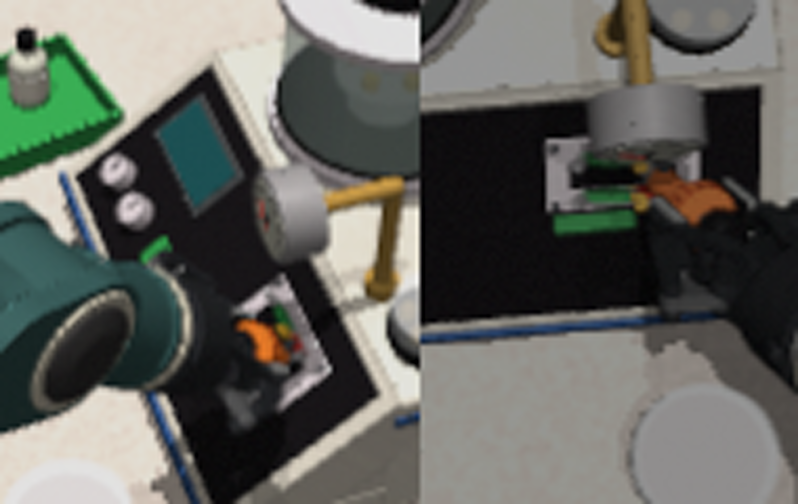

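The lever is at the red end (q≈0.34), with the orange flange between the pads at top crop (700,195). Releasing so the collar springs home.

Call:
servo_tool(series=[[[0, 0, 0, 0, 0, 0, 85], [0, 0, 0, 0, 0, 0, 85], [0, 0, 0, 0, 0, 0, 85], [0, 0, 0, 0, 0, 0, 85], [0, 0, 0, 0, 0, 0, 85]]])

```text
time_s: 6.33
position: [0.5876, -0.0939, 0.1464]
eef_rot: [0.776, -0.54, -0.285, -0.16]
wrist_force: [-0.2, 1.0, -0.2]
finger_gap: 0.085
```

Call:
servo_tool(series=[[[0, 0, 0, 0, 0, 0, 85], [0, 0, 0, 0, 0, 0, 85], [0, 0, 0, 0, 0, 0, 85], [0, 0, 0, 0, 0, 0, 85]]])

```text
time_s: 6.67
position: [0.5876, -0.0941, 0.1464]
eef_rot: [0.776, -0.54, -0.285, -0.16]
wrist_force: [-0.0, 0.6, -0.4]
finger_gap: 0.0854
```

Call:
servo_tool(series=[[[0, -0.7, 0, 0, 0, 0, 85], [0, -1.5, 0, 0, 0, 0, 85], [0, -2.3, 0, 0, 0, 0, 85], [0, -3.1, 0, 0, 0, 0, 85], [0, -3.1, 0, 0, 0, 0, 85]]])

```text
time_s: 7.08
position: [0.5444, -0.1243, 0.2063]
eef_rot: [0.775, -0.54, -0.285, -0.162]
wrist_force: [-0.3, -0.0, -0.2]
finger_gap: 0.085
```

```bash
python3 ax.py; python3 - <<'E'
from plan import *
print('away',rel(*target(.33,.25,1)))
E
```

```text
t 7.0833 TCP in pivot mm [  0.4 -58.  163.8] r 173.8 q 0.34 tool y [ 0.     0.321 -0.947] z [0.003 0.947 0.321] gap 0.085 F [-0.3 -0.  -0.2] q [ 1.58  1.   -1.55  2.13  0.94  0.54  1.38]
F tool [-0.4 -0.   0. ]
([-0.015, 3.11, 0.044], [0.013, -0.003, 0.0])
away ([-0.014, -3.05, 0.062], [0.003, -0.003, 0.0])
```

Call:
servo_tool(series=[[[0, -0.8, 0, 0, 0, 0, 85], [0, -1.6, 0, 0, 0, 0, 85], [0, -2.4, 0, 0, 0, 0, 85], [0, -3, 0, 0, 0, 0, 85], [0, -3, 0, 0, 0, 0, 85]]])

```text
time_s: 7.5
position: [0.5027, -0.1535, 0.2632]
eef_rot: [0.774, -0.542, -0.284, -0.163]
wrist_force: [0.1, -1.2, 0.6]
finger_gap: 0.085
```

```bash
python3 ax.py; python3 - <<'E'
from plan import *
L=[]
for n in('side','top'):
    d=grab(n); im=d['image']; h=cv2.cvtColor(im,cv2.COLOR_RGB2HSV).astype(int)
    m=((h[...,0]>=4)&(h[...,0]<=15)&(h[...,1]>150)&(h[...,2]>60))
    v4,u4=np.mgrid[:384,:512]; o,r=ray(d,np.c_[u4.ravel(),v4.ravel()]); W=(o+r*d['z_map'].ravel()[:,None]-piv)
    for q in(.34,):
        Q=(W@target(q,0,1)[1].as_matrix()).reshape(384,512,3)*1000
        f=m&(abs(Q[...,0])<32)&(abs(Q[...,2])<32)&(Q[...,1]<-85)&(Q[...,1]>-140)
        print(n,'flange',f.sum(),Q[f].min(0).round(1),Q[f].max(0).round(1))
        k=(h[...,2]<60)&(abs(Q[...,0])<25)&(abs(Q[...,2])<30)&(Q[...,1]<-115)&(Q[...,1]>-156)
        if k.sum(): print('knob',k.sum(),Q[k].min(0).round(1),Q[k].mean(0).round(1),Q[k].max(0).round(1))
    L.append(im)
cv2.imwrite('pics/c5.png',np.hstack([cv2.resize(L[0][165:285,205:305],None,fx=4.2,fy=4.2,interpolation=2),cv2.resize(L[1][145:265,260:350],None,fx=4.2,fy=4.2,interpolation=2)])[:,:,::-1])
cv2.imwrite('pics/full5.png',np.hstack([cv2.resize(i,(400,300)) for i in L])[:,:,::-1])
E
```

```text
t 7.5 TCP in pivot mm [  0.9 -84.  235.6] r 250.2 q 0.343 tool y [ 0.     0.316 -0.949] z [0.003 0.949 0.316] gap 0.085 F [ 0.1 -1.2  0.6] q [ 1.77  0.77 -1.57  2.12  0.37  0.54  1.89]
F tool [ 0.4 -0.8 -1. ]
([-0.039, 6.165, 0.14], [0.019, -0.003, 0.0])
side flange 104 [ -17.6 -139.2  -17.8] [ 20.8 -94.1  21.9]
knob 70 [ -11.7 -150.   -11.5] [   0.8 -144.1    0.5] [  13.1 -137.    14.2]
top flange 157 [ -19.5 -131.9  -18.7] [ 19.1 -94.1  22.2]
knob 117 [ -14.4 -149.2   -9.1] [   1.  -142.     5.1] [  12.4 -130.8   17.6]
```

View pics/c5.png

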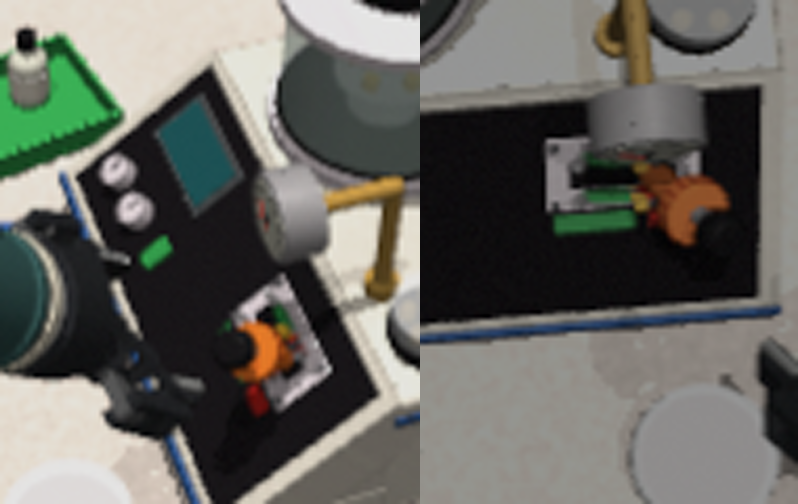

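View pics/full5.png

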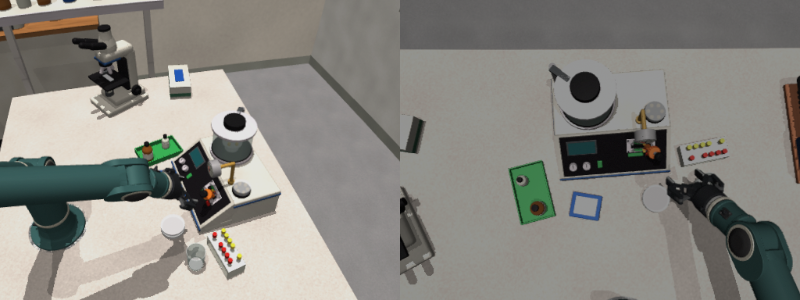

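The lever leans to the red side, with bare stem visible between knob and flange. The bystanders are where they were (dish about (326,253), slide box about (238,263) in top). One numeric check that the collar is home, and then I'll hand in.

```bash
python3 - <<'E'
from plan import *
s,_,_=cur(); print(np.array(s['qpos']).round(4),np.abs(s['joint_vel']).max(),s['time_s'])
old=dict(np.load('top0.npz'));
for n,q0 in(('side',.34),('top',.34),('oldtop',-.31)):
    d=old if n=='oldtop' else grab(n); im=d['image']; h=cv2.cvtColor(im,cv2.COLOR_RGB2HSV).astype(int)
    m=((h[...,0]>=4)&(h[...,0]<=15)&(h[...,1]>150)&(h[...,2]>60))
    v4,u4=np.mgrid[:384,:512]; o,r=ray(d,np.c_[u4.ravel(),v4.ravel()])
    Q=((o+r*d['z_map'].ravel()[:,None]-piv)@target(q0,0,1)[1].as_matrix()).reshape(384,512,3)*1000
    rad=np.hypot(Q[...,0],Q[...,2]); f=m&(rad<23)&(Q[...,1]<-80)&(Q[...,1]>-140)
    print(n,'top face (r 8-17)',np.percentile(Q[f&(rad>8)&(rad<17)][:,1],[10,50,90]).round(1),'rim (r>17)',np.percentile(Q[f&(rad>17)][:,1],[5,50,95]).round(1))
E
```

```text
[ 1.7675  0.7773 -1.5644  2.1234  0.3773  0.5416  1.8826] 0.03396558393670166 7.6
side top face (r 8-17) [-124.  -110.2 -104.3] rim (r>17) [-110.4 -106.6  -97.9]
top top face (r 8-17) [-111.8 -108.9 -102.2] rim (r>17) [-110.5 -106.6  -96.8]
oldtop top face (r 8-17) [-113.  -109.8 -102.7] rim (r>17) [-112.9 -108.3  -98.8]
```

```bash
python3 -c "
from cell import env; print(env.finish_job())"
```

```text
the job is handed in; nothing more can be done
None
```

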